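Hook the spring probe onto a filter's terminal post

ROBOT

A 6-joint arm with a two-finger parallel gripper is mounted at the origin on a cart in front of the work surface, level with it; the furniture and walls round the work are solid. World frame = base frame: x ahead of the robot, y to its left, z up, the work surface at z = 0. Lengths are in m, angles in rad, forces in N, time in s.
With the tool pointing down it reaches from about 0.3 to 0.775 m from the base axis. Payload 14.6 kg.
Tool frame: the origin (TCP) lies at the very end of the fingers, on their centre line; the grasp point (between the pads) lies 19 mm behind it (ctrl.hold_point_z is the distance from the TCP to the grasp point, in m); x points along the fingers, y is the direction in which the jaws open and shut, and the axes are right-handed (so a half turn about x gives the same grasp; the last joint's range is limited). The gripper opens to 94 mm and grips with 3 to 60 N. Pads are 16 mm wide; open, the fingers measure 119 mm over their backs; the gripper's body (75 mm by 177 mm) begins 78 mm behind the grasp point.
Start: joints at [-1.223, 0.3, 1.521, -0, 1.321, -0.067], TCP at [0.222, -0.503, 0.205] pointing down, gripper open.
Joint ranges: [-3.03, 3.03], [-0.79, 2.21], [0.23, 2.52], [-1.04, 4.18], [0, 3.07], [-2.55, 2.55]. Speed limits (rad/s): [2.22, 2.22, 2.57, 3.14, 3.14, 3.14].

INTERFACE

Orientations are given as [roll, pitch, yaw] about the fixed x, y, z axes, in that order (R = Rz(yaw) Ry(pitch) Rx(roll)).
In Python, from station import get_obs, camera, ticket, ctrl gives the robot as it stands.
- The arm moves only by the tool step_arm, never from a script. Its argument "motion" is a list that holds one entry, the list of rows, each a list of 6 numbers: the shift along the tool's x, y, z in m, then the turn, a rotation vector about the tool's x, y, z in degrees. A call has 1 to 12 rows; each row shifts and turns the commanded pose from where the row before left it, along the tool's axes as they then stand; what a row does not reach is not made up. A row lasts 1/8 s, in which the tool goes at most 62.5 mm and 10.7 degrees, less where a joint would pass 70% of its speed; a pose out of reach is approached as far as the arm can. A call is refused whole if a number of a shift passes 0.0625 or a number of a turn 10.7, either way. A call with a gripper value outside its range is refused whole. "fingers" is the finger opening in m, from 0 to 0.094, set as the call begins (left out, the last holds). The fingers move at their own pace and stop on an object; "squeeze" is the grip in N (left out, the last holds). Time passes only in rows, so rows that do not move let the fingers close. It gives the time, the measured TCP pose, the force and the opening at its end, in the units of the state.
- get_obs(): the state, without advancing time (a new reading comes with each control period).
- camera(name): name is "scene" or "top" or "wrist"; returns a dict with "pixels" (420x560x3 uint8, red, green, blue), "fx", "fy", "cx", "cy" (pixels), "extrinsics" (4x4, takes a point from world to camera coordinates); the wrist camera has in their place "T_tool_cam" (4x4, takes a point from camera to tool coordinates, whose origin is the TCP and whose axes are the tool frame's). Camera axes: x right, y up, looking along -z (the intrinsics and any distortion apply to the point x, -y, -z); pixel columns grow to the right and rows downward; lengths in m; the calibration is good to about 2 mm. The wrist camera is an equidistant fisheye: a pixel r from the principal point sees the ray r / f radians off the axis. A picture is of the moment at which its call begins: read the wrist's pose just before it. There is no depth.
- ticket.hand_in(): hands the job in, once; it reports no verdict.
The state is a dict: "time_s": time; "qpos": joint angles; "joint_vel": joint speeds; "tau": joint torques, N m; "ee_pos": TCP position; "eef_rot": TCP orientation; "force": force on the tool from outside, world axes, zero at the start; "moment": the same for the moment, N m; "grip_width": finger opening in m.
Only numpy, scipy, OpenCV 4.12 (cv2) and the standard library are available. Lean on these libraries where they do the work, as an engineer would, in place of code of your own. Each camera call takes 0.05 s, during which the arm holds its last target.

TASK

Press down the red plunger of the spring hook probe on the test jig so that its hook comes out below the filter's brass terminal post, keep it pressed and slide the probe along its rods until you feel the hook's wire touch the post, then let the plunger up slowly, never letting it snap back, so that the hook is left holding the post. Touch the post only lightly, with a few newtons, do not shove the filter about, and leave the loose things beside the jig alone.

Things in the scene. Friction and masses are not known exactly. Their poses are not given: they have to be found in the camera images.
- jig: Fixed test jig: grey base plate 170 (x) x 220 (y) x 12 mm; two aluminium uprights on the robot's side (103 mm high, at x = -58, y = +-98 mm) carry two 8 mm steel rods along y, 74 and 92 mm up. Origin: centre of the plate's underside, on the worktop; x away from the rods across the plate, y along the rods (the way the probe slides towards the post), z up.
- carriage: Black carriage sliding on the rods, up to 84 mm towards the jig's +y from its stop (1.5 N friction; stays where left); starts 0 to 12 mm from the stop. Carries the upright red probe barrel, 18 mm thick, 60 to 106 mm above the worktop. Origin: on the probe's axis at worktop level, x = -14 mm in the jig, y = -40 mm at the stop; axes as the jig's.
- plunger (a joint): How far the plunger is pressed down, m: 0 up, 0.013 fully down (firm stop). A spring pushes it up with 1.4 N at 0, growing 0.9 N per mm to 13 N. The hook moves down with it. The hook's lip passes below the post only beyond about 0.0095; with the hook holding the post and the plunger let go it reads about 0.0055.
- thumb_flange (a point): On the plunger, on the probe's axis: centre of the upper face of its black thumb flange (disc 40 mm across, 4 mm thick; 126 mm above the worktop when up). A red knob, 15 mm across, stands 25 mm up from here. Push on the flange with fingertips on either side of the knob, or on the knob's top.
- hook_seat (a point): On the plunger: middle of the hook's seat, upper side of its lower wire, where the post is to lie. The hook is a J of 3 mm steel wire in the jig's y-z plane: upright shank on the probe's axis, 5.8 mm to the jig's -y from here; upturned lip 5.7 mm to +y, reaching 4 mm above the seat; 8.5 mm clear between them.
- filter: Loose silver-grey metal cavity filter, 76 (x) x 96 (y) x 55 mm, about 2.4 kg, lying on the jig plate, held only by its weight; brass tuning screws on top. Origin: centre of its underside, 12 mm above the worktop. Its brass terminal post sticks out of its near (-x) face.
- post_slot (a point): On the filter: middle of the slot in its near face, 36 mm above its underside. The brass post (6 mm thick, along the filter's x, reaching 33 mm out to -x, at this height) is clamped in the slot anywhere from 18 mm to -y to 18 mm to +y of this point: where exactly must be felt or seen. It does not shift under light forces.
- load: Loose bystander: short round white-metal coaxial load, 34 mm across, 32 mm high, standing left of the jig. Origin at the centre of its underside.
- black_loupe: Loose bystander: black eye loupe, 38 mm across, 43 mm high, standing right of the jig. Origin at the centre of its underside.
- gauge_block: Loose bystander: pale steel gauge block, 35 x 30 x 9 mm, lying left of the jig. Origin at the centre of its underside.
Things that resemble listed ones, but are neither listed nor needed, are in the scene too. Of the things shaped like the filter, the silver one is meant.

How it is judged:
On the way:
1. the plunger is pressed at least 10 mm down (value of joint plunger above 0.01 m), for 0.2 s.
At the end, for the whole second after the job is handed in: The plunger, let go, is held 3.5 to 7.5 mm down because its hook is pulled up against the filter's post (more than 1 N between them); the filter lies flat (within 0.05 rad), at rest, within 3 mm of where it started (value of joint plunger between 0.0035 and 0.0075 m and contact force between carriage and filter above 1 N and distance of filter from where it was at the start of the episode below 0.003 m and angle between filter's own z axis and vertical below 0.05 rad and linear speed of filter below 0.01 m/s); the robot touches nothing.
It fails at once if with the plunger still down, the hook pushes on the post or the filter with more than 8 N (contact force between carriage and filter above 8 N and value of joint plunger above 0.0085 m).
It fails at once if the hook pulls or knocks the post or the filter with more than 20 N (contact force between carriage and filter above 20 N).
It fails at once if the filter is shoved more than 3 mm (distance of filter from where it was at the start of the episode above 0.003 m).
It fails at once if the plunger snaps back up (faster than 0.25 m/s) (velocity of joint plunger below -0.25 m/s).
It fails at once if a bystander is moved more than 15 mm (distance of any of load, black_loupe, gauge_block from where it was at the start of the episode above 0.015 m).
It also fails if it takes over 64 s, if anything falls off the work surface, if the arm or the gripper's body presses on something with over 40 N, if the wrist force passes 120 N, or if a joint passes its speed limit or range.

## Working session

There is one attempt and no reset: what is moved stays moved. The work goes in short steps, Python scripts to look and compute and a tool call to move; the robot and the scene stay as the last step left them, time stands still between calls to the robot, and variables do not carry over. Pictures are saved under pics/ and viewed, and the job is handed in when it is done.

Besides the shell and the picture viewer there is one more tool, called after "Request:" as name([rows], argument=value, ...), one row to a line, values as JSON. step_arm: Moves the arm, as the interface text tells. Its arguments: {"type":"object","properties":{"motion":{"type":"array","items":{"type":"array","items":{"type":"array","items":{"type":"number"}}}},"fingers":{"type":"number"},"squeeze":{"type":"number"}},"required":["motion"]}

```bash
ls; mkdir -p pics
python3 - <<'E'
from station import get_obs, camera, ctrl
import cv2
o=get_obs()
for k in o: print(k,o[k])
for n in ("scene","top","wrist"):
    c=camera(n); cv2.imwrite(f"pics/{n}0.png",c["pixels"][:,:,::-1])
    print(n,{k:v for k,v in c.items() if k!="pixels"})
print(ctrl.hold_point_z)
E
```

```text
pics
time_s 0.0
qpos [-1.22257672e+00  3.00483508e-01  1.52158003e+00  1.30490529e-05
  1.32069772e+00 -6.66579332e-02]
joint_vel [-0.00019018  0.00049569 -0.00110439 -0.00076768 -0.00042193 -0.00225634]
tau [-3.89761717e-04 -5.31810451e+01 -3.52739954e+01  7.07970886e-02
  2.44578416e-02 -1.01313901e-04]
ee_pos [ 0.22157449 -0.50310687  0.20487997]
eef_rot [-1.64826959  1.56962766  1.90819737]
force [-0.46315791 -0.31657835 -0.30606513]
moment [-0.06770145  0.01224563  0.01205195]
grip_width 0.09435348567781239
scene {'fx': 519.4412420049769, 'fy': 519.4412420049769, 'cx': 282.0364886132364, 'cy': 212.06670136237628, 'extrinsics': array([[-0.81047393, -0.5855387 , -0.01662646,  0.47704627],
       [ 0.43948963, -0.62659523,  0.64360492, -0.2314284 ],
       [-0.38727365,  0.51431785,  0.76517728, -0.86283236],
       [ 0.        ,  0.        ,  0.        ,  1.        ]])}
top {'fx': 455.0761210804856, 'fy': 455.0761210804856, 'cx': 279.3294756931526, 'cy': 207.22868411296218, 'extrinsics': array([[-0.01997453, -0.99953841,  0.02289058,  0.11529696],
       [ 0.99561106, -0.01779187,  0.09188069, -0.50078601],
       [-0.09143101,  0.02462539,  0.99550689, -0.97968615],
       [ 0.        ,  0.        ,  0.        ,  1.        ]])}
wrist {'fx': 325.19226210127806, 'fy': 325.19226210127806, 'cx': 274.1350273312835, 'cy': 205.35167447907233, 'T_tool_cam': array([[ 6.01421348e-04,  2.74136437e-01, -9.61690622e-01,
        -1.79204824e-01],
       [ 9.99999819e-01, -1.88129496e-04,  5.71751535e-04,
        -4.42293145e-04],
       [-2.41844436e-05, -9.61690791e-01, -2.74136501e-01,
        -7.88720713e-02],
       [ 0.00000000e+00,  0.00000000e+00,  0.00000000e+00,
         1.00000000e+00]])}
0.0188
```

View pics/scene0.png

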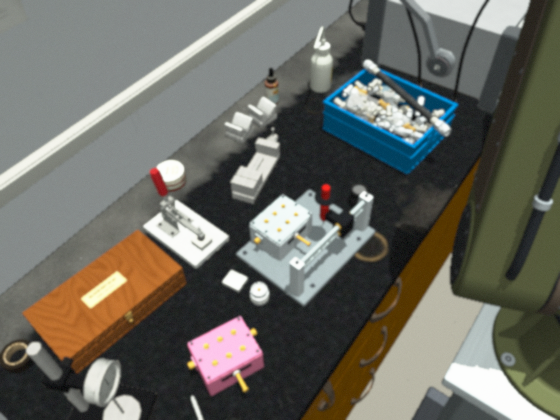

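View pics/top0.png

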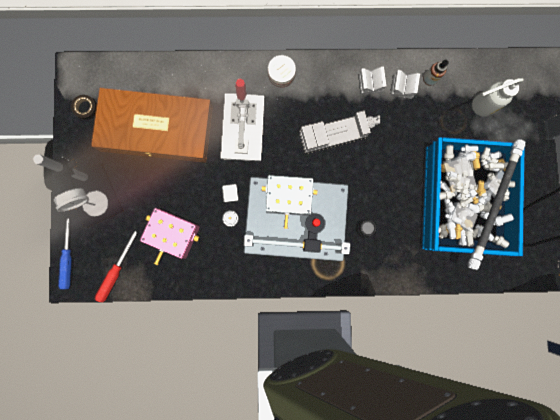

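View pics/wrist0.png

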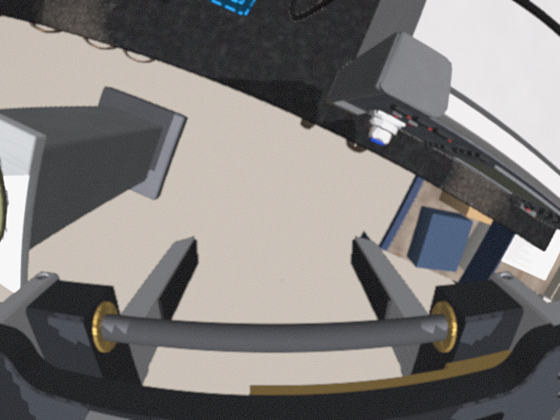

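The top view shows two filter-shaped things: a silver one on the grey jig at about (289,195) and a pink one at (169,233). The silver one matches the description. The probe knob is at (316,223), the load at (231,219), the gauge block at (230,193) and the loupe at (367,228). I'll enlarge this area.

Run:
```python
import cv2
a=cv2.imread("pics/top0.png")[165:285,215:385]
cv2.imwrite("pics/top0c.png",cv2.resize(a,None,fx=4.7,fy=4.7,interpolation=cv2.INTER_CUBIC))
a=cv2.imread("pics/scene0.png")[175:310,215:395]
cv2.imwrite("pics/scene0c.png",cv2.resize(a,None,fx=4.4,fy=4.4,interpolation=cv2.INTER_CUBIC))
```

```text
(no output)
```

View pics/top0c.png

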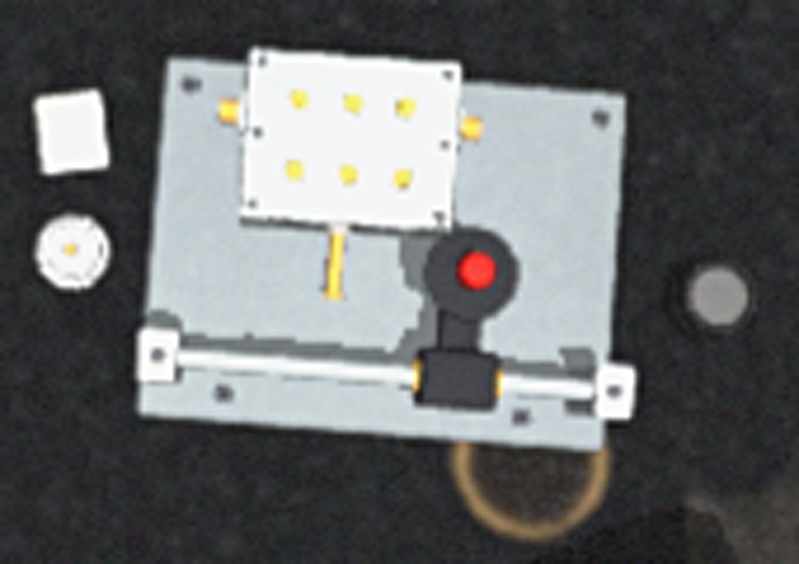

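View pics/scene0c.png

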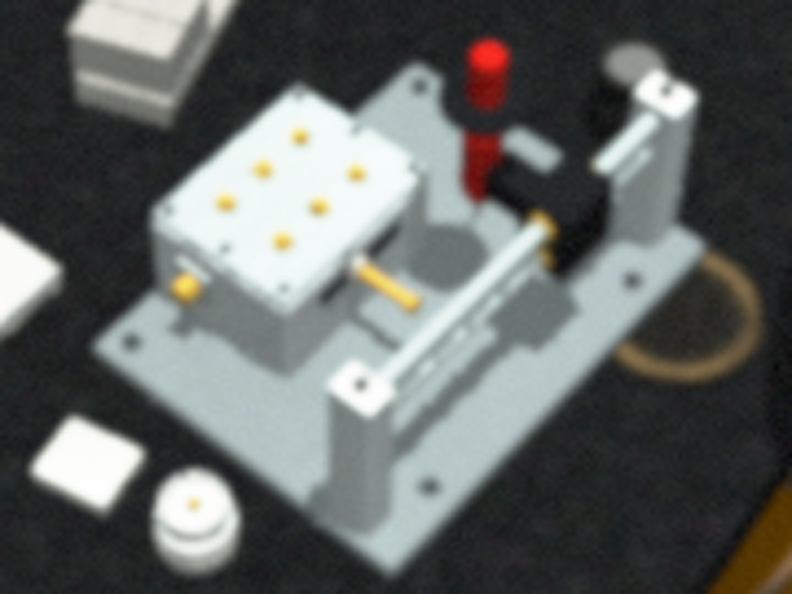

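```bash
cat > h.py <<'E'
import numpy as np, cv2
from scipy.spatial.transform import Rotation as R
def ray(c,u,v):
    E=c["extrinsics"]; d=np.array([(u-c["cx"])/c["fx"],-(v-c["cy"])/c["fy"],-1.])
    return -E[:3,:3].T@E[:3,3], E[:3,:3].T@d
def onz(c,u,v,z):
    o,d=ray(c,u,v); return o+d*(z-o[2])/d[2]
def two(c1,p1,c2,p2):
    A=[];b=[]
    for c,p in((c1,p1),(c2,p2)):
        o,d=ray(c,*p); d/=np.linalg.norm(d); P=np.eye(3)-np.outer(d,d); A.append(P); b.append(P@o)
    return np.linalg.lstsq(np.vstack(A),np.hstack(b),rcond=None)[0]
E
python3 - <<'E'
from station import get_obs,camera
from h import *
t=camera("top"); s=camera("scene")
tc=lambda x,y:((x+.5)/4.7-.5+215,(y+.5)/4.7-.5+165)
sc=lambda x,y:((x+.5)/4.4-.5+215,(y+.5)/4.4-.5+175)
C=[onz(t,*tc(*p),.012) for p in((165,57),(627,95),(603,450),(138,413))]
C=np.array(C);print(C.round(4)); ctr=C.mean(0); y=(C[0]+C[3]-C[1]-C[2]);yaw=np.arctan2(-y[0],y[1])
x=(C[0]+C[1]-C[2]-C[3]);print("ctr",ctr,"yaw",np.degrees(yaw),np.degrees(np.arctan2(x[1],x[0])))
sC=np.array([onz(s,*sc(*p),.012) for p in((92,348),(418,62),(705,243),(390,577))]);print("scene",sC.round(4),sC.mean(0))
def red(c,box):
    im=c["pixels"].astype(int);m=((im[...,0]>120)&(im[...,1]<70)&(im[...,2]<70));x0,y0,x1,y1=box
    k=np.zeros_like(m);k[y0:y1,x0:x1]=m[y0:y1,x0:x1];v,u=np.nonzero(k);return u,v
u,v=red(t,(300,205,340,240));print("red top",u.mean(),v.mean(),len(u))
k=onz(t,u.mean(),v.mean(),.151);print("knob top",k)
print("knob two",two(t,(u.mean(),v.mean()),s,sc(488,52)))
Rj=np.array([[np.cos(yaw),-np.sin(yaw)],[np.sin(yaw),np.cos(yaw)]])
J=lambda p:Rj.T@(p[:2]-ctr[:2])
print("knob jig",J(k))
for nm,p,z in(("post tip top",(333,297),.048),("post root",(339,232),.048),("upL",(158,355),.103),("upR",(615,391),.103)):
    w=onz(t,*tc(*p),z);print(nm,w.round(4),J(w).round(4))
F=[onz(t,*tc(*p),.067) for p in((252,48),(462,64),(450,230),(240,217))]
f=np.mean(F,0);print("filter",f.round(4),J(f).round(4))
print("post tip two",two(t,tc(333,297),s,sc(415,302)))
o=get_obs();T=R.from_euler('xyz',o["eef_rot"]).as_matrix();print(T.round(3))
E
```

```text
[[ 0.5733  0.1703  0.012 ]
 [ 0.5514 -0.0493  0.012 ]
 [ 0.3836 -0.0323  0.012 ]
 [ 0.4053  0.1853  0.012 ]]
ctr [0.47841814 0.06849466 0.012     ] yaw -5.68817267466337 -5.437700359574537
scene [[ 0.5735  0.1716  0.012 ]
 [ 0.5518 -0.0484  0.012 ]
 [ 0.3859 -0.0307  0.012 ]
 [ 0.4052  0.1899  0.012 ]] [0.47909059 0.07059632 0.012     ]
red top 316.2888888888889 222.0 45
knob top [0.46136963 0.03884987 0.151     ]
knob two [0.46221164 0.03943193 0.15168254]
knob jig [-0.01402634 -0.03118857]
post tip top [0.4562 0.0942 0.048 ] [-0.0247  0.0234]
post root [0.4857 0.0909 0.048 ] [0.005 0.023]
upL [0.4303 0.1715 0.103 ] [-0.0581  0.0977]
upR [ 0.4111 -0.0236  0.103 ] [-0.0579 -0.0983]
filter [0.5258 0.0853 0.067 ] [0.0454 0.0215]
post tip two [0.45690707 0.09488949 0.05104772]
[[-0.     0.403 -0.915]
 [ 0.    -0.915 -0.403]
 [-1.    -0.    -0.   ]]
```

Request:
step_arm([
  [[0,-0.0333,-0.0365,0,0,0],[0,-0.0333,-0.0365,0,0,0],[0,-0.0333,-0.0365,0,0,0],[0,-0.0333,-0.0365,0,0,0],[0,-0.0333,-0.0365,0,0,0],[0,-0.0333,-0.0365,0,0,0],[0,-0.0333,-0.0365,0,0,0],[0,-0.0333,-0.0365,0,0,0],[0,-0.0333,-0.0365,0,0,0],[0,-0.0333,-0.0365,0,0,0],[0,-0.0333,-0.0365,0,0,0],[0,-0.0333,-0.0365,0,0,0]],
], fingers=0.04)

```text
time_s: 1.75
ee_pos: [0.4619, 0.0405, 0.2056]
eef_rot: [2.624, 1.57, -0.103]
force: [-0.0, -1.3, 0.3]
grip_width: 0.0401
```

Request:
step_arm([
  [[0,0,0,9.8,0,0],[0,0,0,9.8,0,0],[0,0,0,9.8,0,0],[0,0,0,0,0,0],[0,0,0,0,0,0]],
])

```text
time_s: 2.38
ee_pos: [0.4614, 0.0389, 0.2054]
eef_rot: [0.105, 1.571, -3.131]
force: [1.1, -0.1, 0.7]
grip_width: 0.04
```

Run:
```python
from station import get_obs,camera
from h import *
o=get_obs();T=R.from_euler('xyz',o["eef_rot"]).as_matrix();print(T.round(4),o["ee_pos"],o["force"],o["grip_width"])
c=camera("wrist");cv2.imwrite("pics/w1.png",c["pixels"][:,:,::-1])
t=camera("top");cv2.imwrite("pics/t1.png",t["pixels"][:,:,::-1])
d=np.array([.4618,.0391,o["ee_pos"][2]])-o["ee_pos"];print("tool delta",T.T@d)
print("jaw err deg",np.degrees(np.arctan2(T[1,1],T[0,1]))+180-(90+5.6))
```

```text
[[-0.     -0.0944 -0.9955]
 [-0.     -0.9955  0.0944]
 [-1.      0.      0.    ]] [0.46143955 0.03885559 0.20543149] [ 1.08827991 -0.06780295  0.73741629] 0.03996120828454083
tool delta [-6.22501875e-09 -2.77341000e-04 -3.35776483e-04]
jaw err deg -11.015464650716055
```

View pics/w1.png

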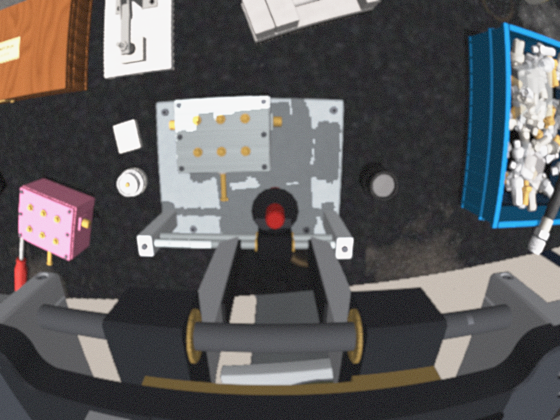

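Request:
step_arm([
  [[0.02,0,0,0,0,0],[0.02,0,0,0,0,0],[0.02,0,0,0,0,0],[0.0135,0,0,0,0,0],[0,0,0,0,0,0],[0,0,0,0,0,0]],
])

```text
time_s: 3.22
ee_pos: [0.4618, 0.0389, 0.1326]
eef_rot: [-3.031, 1.57, 0.013]
force: [0.7, -0.4, 1.1]
grip_width: 0.0401
```

Run:
```python
from station import get_obs,camera
from h import *
o=get_obs();print(o["ee_pos"],o["force"],o["grip_width"])
c=camera("wrist")["pixels"];s=camera("scene")["pixels"]
a=cv2.resize(c[170:290,190:360],None,fx=3.5,fy=3.5);b=cv2.resize(s[150:270,270:400],None,fx=3.5,fy=3.5)
cv2.imwrite("pics/w2.png",a[:,:,::-1]);cv2.imwrite("pics/s2.png",b[:,:,::-1])
```

```text
[0.46183134 0.03888684 0.13261158] [ 0.65627693 -0.38916359  1.08458142] 0.040094571721641326
```

View pics/w2.png

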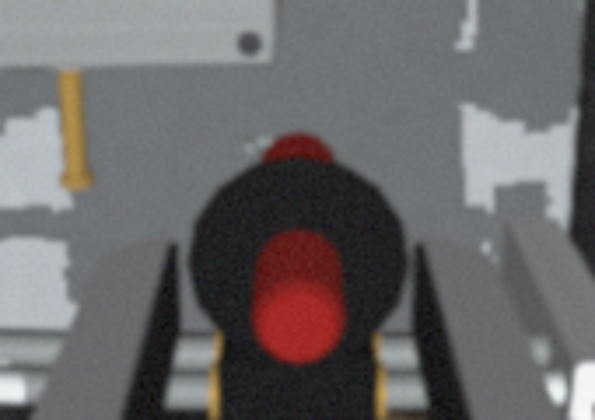

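View pics/s2.png

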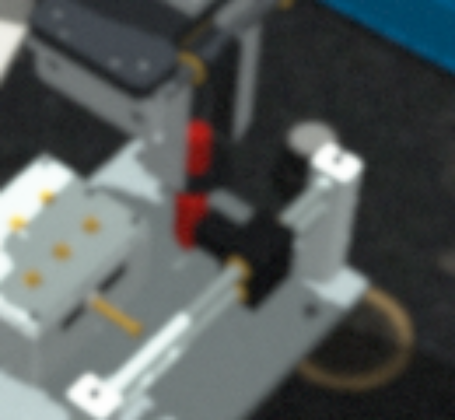

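The knob sits midway between the fingertips, at x of about 298 against a finger midpoint of 296 in the crop. I'll close to 18 mm, leaving the knob loose between the pads.

Request:
step_arm([
  [[0,0,0,0,0,0],[0,0,0,0,0,0],[0,0,0,0,0,0],[0,0,0,0,0,0],[0,0,0,0,0,0]],
], fingers=0.018, squeeze=5)

```text
time_s: 3.95
ee_pos: [0.4614, 0.0389, 0.1319]
eef_rot: [-0.004, 1.571, 3.039]
force: [-0.6, 0.0, -0.3]
grip_width: 0.0176
```

Request:
step_arm([
  [[0.002,0,0,0,0,0],[0.002,0,0,0,0,0],[0.002,0,0,0,0,0],[0.002,0,0,0,0,0],[0,0,0,0,0,0],[0,0,0,0,0,0]],
])

```text
time_s: 4.7
ee_pos: [0.4615, 0.0389, 0.1241]
eef_rot: [2.746, 1.571, -0.494]
force: [-0.9, 0.6, 2.3]
grip_width: 0.0182
```

Request:
step_arm([
  [[0.002,0,0,0,0,0],[0.002,0,0,0,0,0],[0.002,0,0,0,0,0],[0.002,0,0,0,0,0],[0.001,0,0,0,0,0],[0.001,0,0,0,0,0],[0,0,0,0,0,0],[0,0,0,0,0,0],[0,0,0,0,0,0]],
])

```text
time_s: 5.82
ee_pos: [0.4616, 0.0389, 0.1145]
eef_rot: [-2.968, 1.57, 0.075]
force: [-4.4, -0.1, 10.4]
grip_width: 0.0179
```

Run:
```python
from station import get_obs,camera
from h import *
o=get_obs();print(o["ee_pos"],o["force"],o["moment"],o["grip_width"])
s=camera("scene")["pixels"]
b=cv2.resize(s[150:270,270:400],None,fx=4.5,fy=4.5,interpolation=cv2.INTER_CUBIC)
cv2.imwrite("pics/s3.png",b[:,:,::-1])
```

```text
[0.46158618 0.03888344 0.11445015] [-4.44094944 -0.08136512 10.35852474] [-0.05105572  0.94293972  0.00272127] 0.017913118791828695
```

View pics/s3.png

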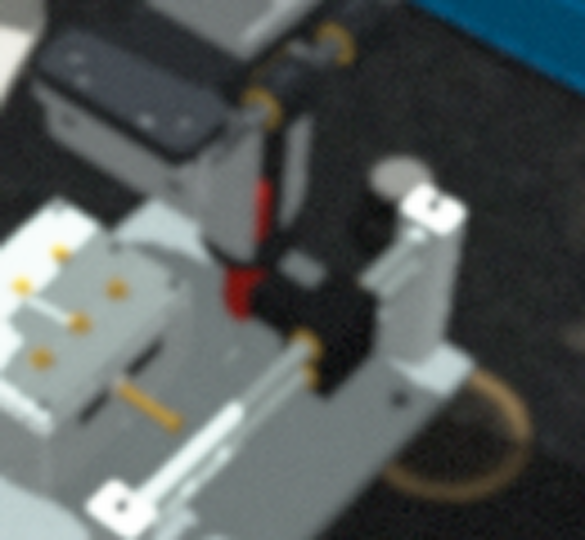

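Request:
step_arm([
  [[0.0005,0,0,0,0,0],[0.0005,0,0,0,0,0],[0,0,0,0,0,0],[0,0,0,0,0,0],[0,0,0,0,0,0]],
])

```text
time_s: 6.5
ee_pos: [0.4616, 0.0389, 0.1135]
eef_rot: [-3.065, 1.57, -0.022]
force: [-4.7, -0.5, 12.1]
grip_width: 0.0178
```

```bash
cat > st.py <<'E'
from station import get_obs
from h import *
o=get_obs();T=R.from_euler('xyz',o["eef_rot"]).as_matrix()
yw=np.radians(-5.6);ex=np.array([np.cos(yw),np.sin(yw)]);ey=np.array([-np.sin(yw),np.cos(yw)])
p=o["ee_pos"][:2]-np.array([.4784,.0685]);f=o["force"]
print("t %.2f z %.4f jig x %.4f y %.4f | F jigx %.2f jigy %.2f z %.2f | w %.4f"%(o["time_s"],o["ee_pos"][2],p@ex,p@ey,f[:2]@ex,f[:2]@ey,f[2],o["grip_width"]), np.round(o["moment"],3))
E
python3 st.py
```

```text
t 6.50 z 0.1135 jig x -0.0138 y -0.0311 | F jigx -4.65 jigy -0.93 z 12.14 | w 0.0178 [0.08  0.978 0.021]
```

Request:
step_arm([
  [[0,-0.002,0,0,0,0],[0,-0.004,0,0,0,0],[0,-0.004,0,0,0,0],[0,-0.004,0,0,0,0],[0,-0.004,0,0,0,0],[0,-0.004,0,0,0,0],[0,-0.004,0,0,0,0],[0,-0.004,0,0,0,0],[0,-0.004,0,0,0,0],[0,-0.002,0,0,0,0],[0,0,0,0,0,0],[0,0,0,0,0,0]],
])

```text
time_s: 8.0
ee_pos: [0.4652, 0.0749, 0.1136]
eef_rot: [-2.531, 1.57, 0.512]
force: [-4.9, 1.1, 11.7]
grip_width: 0.0183
```

```bash
python3 st.py
python3 - <<'E'
from station import camera
from h import *
for n,(y0,y1,x0,x1) in dict(scene=(170,270,255,385),wrist=(170,290,190,360)).items():
    b=cv2.resize(camera(n)["pixels"][y0:y1,x0:x1],None,fx=4.5,fy=4.5,interpolation=cv2.INTER_CUBIC)
    cv2.imwrite(f"pics/{n}4.png",b[:,:,::-1])
E
```

```text
t 8.00 z 0.1136 jig x -0.0138 y 0.0051 | F jigx -4.97 jigy 0.63 z 11.73 | w 0.0183 [0.274 0.953 0.048]
```

View pics/scene4.png

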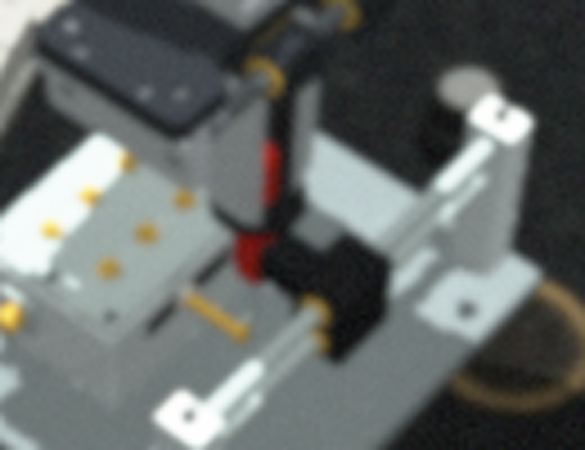

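View pics/wrist4.png

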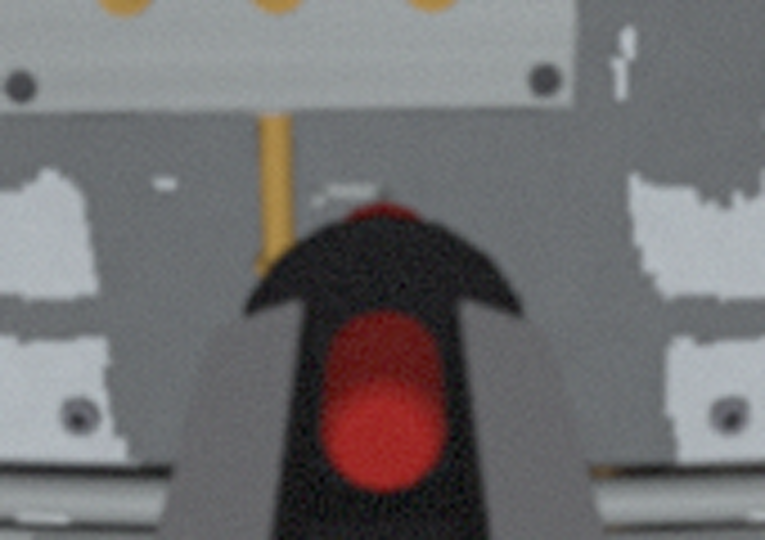

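Request:
step_arm([
  [[0,-0.001,0,0,0,0],[0,-0.001,0,0,0,0],[0,-0.001,0,0,0,0],[0,-0.001,0,0,0,0],[0,-0.001,0,0,0,0]],
])

```text
time_s: 8.72
ee_pos: [0.4656, 0.0797, 0.1135]
eef_rot: [-3.083, 1.57, -0.04]
force: [-3.8, -1.3, 11.3]
grip_width: 0.018
```

```bash
python3 st.py
```

```text
t 8.72 z 0.1135 jig x -0.0138 y 0.0099 | F jigx -3.67 jigy -1.67 z 11.27 | w 0.0180 [-0.194  0.967  0.105]
```

Request:
step_arm([
  [[0,-0.001,0,0,0,0],[0,-0.001,0,0,0,0],[0,-0.001,0,0,0,0],[0,-0.001,0,0,0,0]],
])

```text
time_s: 9.22
ee_pos: [0.4661, 0.0837, 0.1136]
eef_rot: [-3.118, 1.57, -0.074]
force: [-4.0, -0.7, 11.6]
grip_width: 0.0178
```

```bash
python3 st.py
```

```text
t 9.22 z 0.1136 jig x -0.0138 y 0.0139 | F jigx -3.94 jigy -1.10 z 11.61 | w 0.0178 [-0.177  0.99   0.007]
```

Request:
step_arm([
  [[0,-0.0005,0,0,0,0],[0,-0.0005,0,0,0,0],[0,-0.0005,0,0,0,0],[0,-0.0005,0,0,0,0]],
])

```text
time_s: 9.72
ee_pos: [0.4662, 0.0856, 0.1135]
eef_rot: [-3.098, 1.57, -0.055]
force: [-4.2, -0.9, 12.3]
grip_width: 0.0182
```

```bash
python3 st.py
```

```text
t 9.72 z 0.1135 jig x -0.0138 y 0.0159 | F jigx -4.14 jigy -1.27 z 12.29 | w 0.0182 [-0.173  0.981  0.04 ]
```

Request:
step_arm([
  [[0,-0.0005,0,0,0,0],[0,-0.0005,0,0,0,0]],
])

```text
time_s: 9.98
ee_pos: [0.4663, 0.0866, 0.1136]
eef_rot: [-3.132, 1.57, -0.089]
force: [-5.0, -1.3, 12.2]
grip_width: 0.018
```

```bash
python3 st.py
```

```text
t 9.97 z 0.1136 jig x -0.0138 y 0.0169 | F jigx -4.81 jigy -1.73 z 12.16 | w 0.0180 [-0.113  0.943  0.03 ]
```

Request:
step_arm([
  [[0,-0.0005,0,0,0,0]],
])

```text
time_s: 10.1
ee_pos: [0.4664, 0.0872, 0.1135]
eef_rot: [-3.058, 1.57, -0.015]
force: [-4.7, -1.7, 12.1]
grip_width: 0.0181
```

```bash
python3 st.py
```

```text
t 10.10 z 0.1135 jig x -0.0138 y 0.0174 | F jigx -4.46 jigy -2.19 z 12.05 | w 0.0181 [-0.208  0.974  0.028]
```

Request:
step_arm([
  [[0,-0.0004,0,0,0,0]],
])

```text
time_s: 10.22
ee_pos: [0.4664, 0.0876, 0.1136]
eef_rot: [-3.084, 1.57, -0.04]
force: [-4.6, -1.0, 12.7]
grip_width: 0.018
```

```bash
python3 st.py
python3 - <<'E'
from station import camera
from h import *
for n,(y0,y1,x0,x1) in dict(scene=(190,260,270,370),wrist=(170,290,190,360)).items():
    b=cv2.resize(camera(n)["pixels"][y0:y1,x0:x1],None,fx=4.5,fy=4.5,interpolation=cv2.INTER_CUBIC)
    cv2.imwrite(f"pics/{n}5.png",b[:,:,::-1])
E
```

```text
t 10.22 z 0.1136 jig x -0.0138 y 0.0178 | F jigx -4.52 jigy -1.47 z 12.70 | w 0.0180 [-0.156  0.987  0.047]
```

View pics/scene5.png

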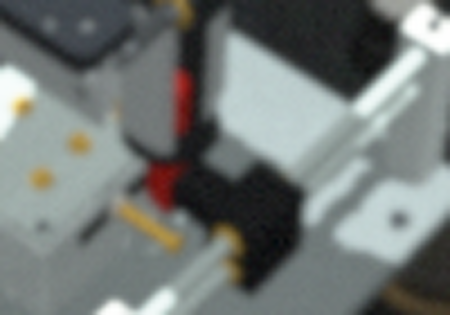

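View pics/wrist5.png

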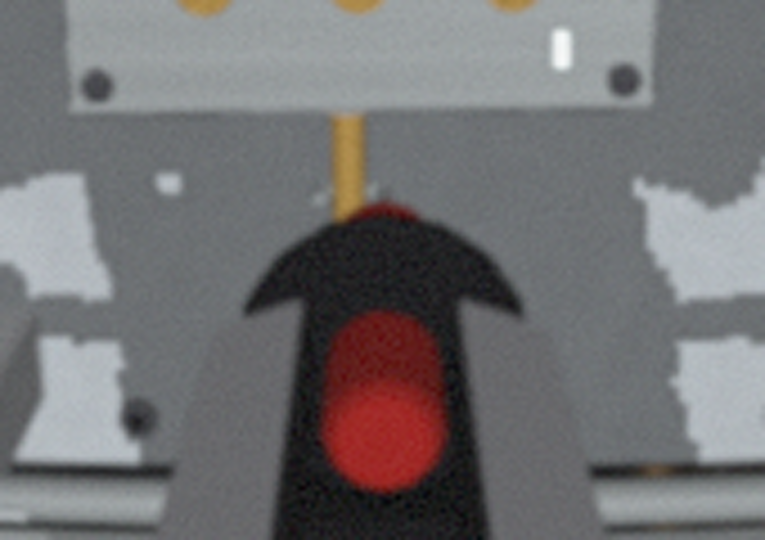

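Request:
step_arm([
  [[0,-0.0004,0,0,0,0],[0,0,0,0,0,0]],
])

```text
time_s: 10.58
ee_pos: [0.4665, 0.088, 0.1136]
eef_rot: [-2.99, 1.57, 0.054]
force: [-4.2, -0.1, 12.6]
grip_width: 0.0182
```

```bash
python3 st.py
```

```text
t 10.57 z 0.1136 jig x -0.0138 y 0.0182 | F jigx -4.15 jigy -0.46 z 12.60 | w 0.0182 [-0.101  0.984 -0.013]
```

Request:
step_arm([
  [[0,-0.0004,0,0,0,0],[0,0,0,0,0,0]],
])

```text
time_s: 10.82
ee_pos: [0.4665, 0.0884, 0.1136]
eef_rot: [-2.987, 1.57, 0.057]
force: [-4.8, -0.7, 12.9]
grip_width: 0.0179
```

```bash
python3 st.py
```

```text
t 10.82 z 0.1136 jig x -0.0138 y 0.0186 | F jigx -4.73 jigy -1.12 z 12.89 | w 0.0179 [-0.119  0.972  0.04 ]
```

Request:
step_arm([
  [[0,-0.0004,0,0,0,0],[0,0,0,0,0,0]],
])

```text
time_s: 11.08
ee_pos: [0.4665, 0.0887, 0.1136]
eef_rot: [-3.036, 1.57, 0.007]
force: [-5.0, -1.2, 11.5]
grip_width: 0.0181
```

```bash
python3 st.py
```

```text
t 11.07 z 0.1136 jig x -0.0138 y 0.0190 | F jigx -4.87 jigy -1.67 z 11.50 | w 0.0181 [-0.126  0.983 -0.032]
```

Request:
step_arm([
  [[0,-0.0004,0,0,0,0],[0,0,0,0,0,0]],
])

```text
time_s: 11.32
ee_pos: [0.4666, 0.0891, 0.1136]
eef_rot: [-3.06, 1.57, -0.017]
force: [-5.5, -0.9, 12.1]
grip_width: 0.0179
```

```bash
python3 st.py
```

```text
t 11.32 z 0.1136 jig x -0.0138 y 0.0194 | F jigx -5.42 jigy -1.47 z 12.13 | w 0.0179 [-0.116  0.94   0.02 ]
```

Request:
step_arm([
  [[0,-0.0004,0,0,0,0],[0,0,0,0,0,0]],
])

```text
time_s: 11.58
ee_pos: [0.4666, 0.0894, 0.1136]
eef_rot: [2.812, 1.57, -0.428]
force: [-5.4, -2.4, 12.6]
grip_width: 0.0179
```

```bash
python3 st.py
```

```text
t 11.57 z 0.1136 jig x -0.0138 y 0.0196 | F jigx -5.11 jigy -2.92 z 12.64 | w 0.0179 [-0.4    0.942 -0.003]
```

Request:
step_arm([
  [[0,-0.0004,0,0,0,0],[0,0,0,0,0,0]],
])

```text
time_s: 11.82
ee_pos: [0.4666, 0.0896, 0.1135]
eef_rot: [2.378, 1.57, -0.862]
force: [-5.4, -3.8, 13.2]
grip_width: 0.0183
```

```bash
python3 st.py
```

```text
t 11.82 z 0.1135 jig x -0.0138 y 0.0199 | F jigx -4.96 jigy -4.28 z 13.19 | w 0.0183 [-0.67   0.977 -0.037]
```

Contact is clear: at jig y of about 19.5 mm the side force rose to about 4 N and the moment went from -0.12 to -0.67. I'll back off about 1 mm to unload, then let the plunger up slowly.

Request:
step_arm([
  [[0,0.0004,0,0,0,0],[0,0.0004,0,0,0,0],[0,0.0004,0,0,0,0],[0,0,0,0,0,0]],
])

```text
time_s: 12.32
ee_pos: [0.4666, 0.089, 0.1136]
eef_rot: [-2.459, 1.57, 0.584]
force: [-5.6, 0.6, 10.3]
grip_width: 0.0178
```

```bash
python3 st.py
```

```text
t 12.32 z 0.1136 jig x -0.0138 y 0.0192 | F jigx -5.67 jigy 0.02 z 10.30 | w 0.0178 [0.296 0.917 0.048]
```

Request:
step_arm([
  [[-0.0005,0,0,0,0,0],[-0.0005,0,0,0,0,0],[-0.0005,0,0,0,0,0],[-0.0005,0,0,0,0,0],[-0.0005,0,0,0,0,0],[-0.0005,0,0,0,0,0],[0,0,0,0,0,0]],
])

```text
time_s: 13.2
ee_pos: [0.4665, 0.089, 0.1164]
eef_rot: [-2.394, 1.57, 0.65]
force: [-3.3, 1.6, 9.9]
grip_width: 0.0178
```

```bash
python3 st.py
```

```text
t 13.20 z 0.1164 jig x -0.0138 y 0.0192 | F jigx -3.42 jigy 1.24 z 9.94 | w 0.0178 [0.373 0.737 0.023]
```

Request:
step_arm([
  [[-0.0005,0,0,0,0,0],[-0.0005,0,0,0,0,0],[-0.0005,0,0,0,0,0],[-0.0005,0,0,0,0,0],[-0.0005,0,0,0,0,0],[-0.0005,0,0,0,0,0],[0,0,0,0,0,0]],
])

```text
time_s: 14.08
ee_pos: [0.4665, 0.089, 0.1192]
eef_rot: [-2.284, 1.57, 0.759]
force: [-1.9, 1.3, 7.2]
grip_width: 0.0179
```

```bash
python3 st.py
```

```text
t 14.07 z 0.1192 jig x -0.0138 y 0.0192 | F jigx -1.98 jigy 1.07 z 7.16 | w 0.0179 [0.314 0.488 0.005]
```

Request:
step_arm([
  [[-0.0005,0,0,0,0,0],[-0.0005,0,0,0,0,0],[-0.0005,0,0,0,0,0],[-0.0005,0,0,0,0,0],[0,0,0,0,0,0]],
])

```text
time_s: 14.7
ee_pos: [0.4665, 0.0889, 0.121]
eef_rot: [-2.258, 1.57, 0.785]
force: [-1.6, 2.2, 5.6]
grip_width: 0.0178
```

```bash
python3 st.py
```

```text
t 14.70 z 0.1210 jig x -0.0139 y 0.0191 | F jigx -1.83 jigy 2.07 z 5.61 | w 0.0178 [0.433 0.328 0.037]
```

Run:
```python
from station import camera
from h import *
for n,(y0,y1,x0,x1) in dict(scene=(190,260,270,370),wrist=(170,290,190,360)).items():
    b=cv2.resize(camera(n)["pixels"][y0:y1,x0:x1],None,fx=4.5,fy=4.5,interpolation=cv2.INTER_CUBIC)
    cv2.imwrite(f"pics/{n}6.png",b[:,:,::-1])
```

Request:
step_arm([
  [[-0.0003,0,0,0,0,0],[-0.0002,0,0,0,0,0],[0,0,0,0,0,0]],
])

```text
time_s: 15.18
ee_pos: [0.4664, 0.0887, 0.1214]
eef_rot: [-2.594, 1.571, 0.449]
force: [0.6, 2.6, 2.7]
grip_width: 0.0183
```

```bash
python3 st.py
```

```text
t 15.18 z 0.1214 jig x -0.0139 y 0.0190 | F jigx 0.32 jigy 2.64 z 2.69 | w 0.0183 [0.431 0.028 0.013]
```

View pics/wrist6.png

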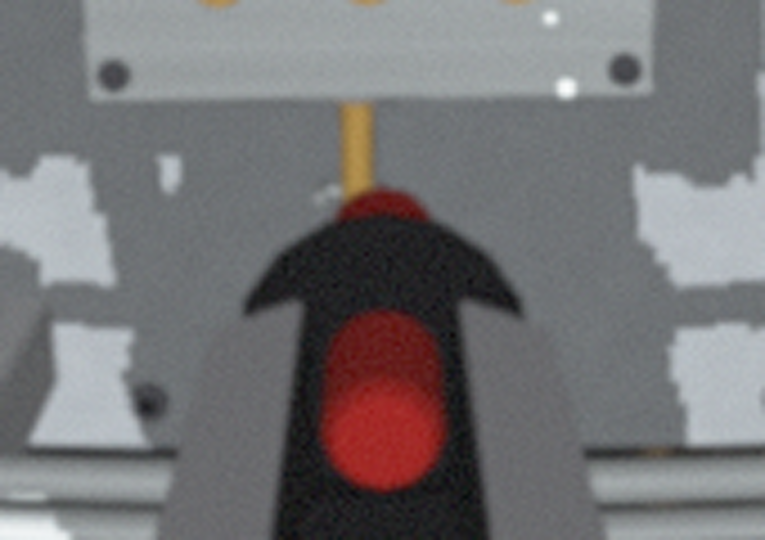

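View pics/scene6.png

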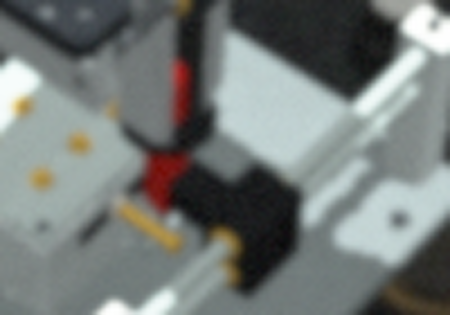

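Over the last 0.4 mm the force fell by about 3 N, against the 0.4 N the spring alone would lose. So the hook is taking the load, and I'll keep going gently.

Request:
step_arm([
  [[-0.0003,0,0,0,0,0],[-0.0003,0,0,0,0,0],[-0.0004,0,0,0,0,0],[0,0,0,0,0,0]],
])

```text
time_s: 15.68
ee_pos: [0.4664, 0.0887, 0.1224]
eef_rot: [0.91, 1.571, -2.33]
force: [-0.3, 0.8, 0.2]
grip_width: 0.0181
```

```bash
python3 st.py
```

```text
t 15.68 z 0.1224 jig x -0.0140 y 0.0189 | F jigx -0.34 jigy 0.78 z 0.24 | w 0.0181 [ 0.086 -0.045 -0.024]
```

Request:
step_arm([
  [[-0.0005,0,0,0,0,0],[-0.0005,0,0,0,0,0],[-0.001,0,0,0,0,0],[0,0,0,0,0,0]],
])

```text
time_s: 16.18
ee_pos: [0.4664, 0.0887, 0.1245]
eef_rot: [-2.93, 1.571, 0.113]
force: [-0.1, 0.2, 0.1]
grip_width: 0.018
```

```bash
python3 st.py
```

```text
t 16.18 z 0.1245 jig x -0.0139 y 0.0190 | F jigx -0.08 jigy 0.16 z 0.11 | w 0.0180 [-0.004 -0.033 -0.018]
```

The flange is clear of the fingertips: force is about 0 at z = 0.1245, where a free plunger would still push with about 2.7 N. I'll open and withdraw.

Request:
step_arm([
  [[0,0,0,0,0,0],[0,0,0,0,0,0],[0,0,0,0,0,0],[-0.005,0,0,0,0,0],[-0.01,0,0,0,0,0],[-0.02,0,0,0,0,0],[-0.03,0,0,0,0,0],[-0.03,0,0,0,0,0],[0,0,0,0,0,0],[0,0,0,0,0,0]],
], fingers=0.04)

```text
time_s: 17.42
ee_pos: [0.4661, 0.0887, 0.219]
eef_rot: [0.162, 1.57, -3.078]
force: [-0.5, -0.1, -0.3]
grip_width: 0.0401
```

```bash
python3 st.py
python3 - <<'E'
from station import camera
from h import *
for n,(y0,y1,x0,x1) in dict(scene=(175,310,215,395),wrist=(120,290,150,390)).items():
    k=4.4 if n=="scene" else 3.3
    b=cv2.resize(camera(n)["pixels"][y0:y1,x0:x1],None,fx=k,fy=k,interpolation=cv2.INTER_CUBIC)
    cv2.imwrite(f"pics/{n}7.png",b[:,:,::-1])
E
```

```text
t 17.43 z 0.2190 jig x -0.0142 y 0.0189 | F jigx -0.46 jigy -0.15 z -0.28 | w 0.0401 [ 0.01  -0.037  0.012]
```

View pics/wrist7.png

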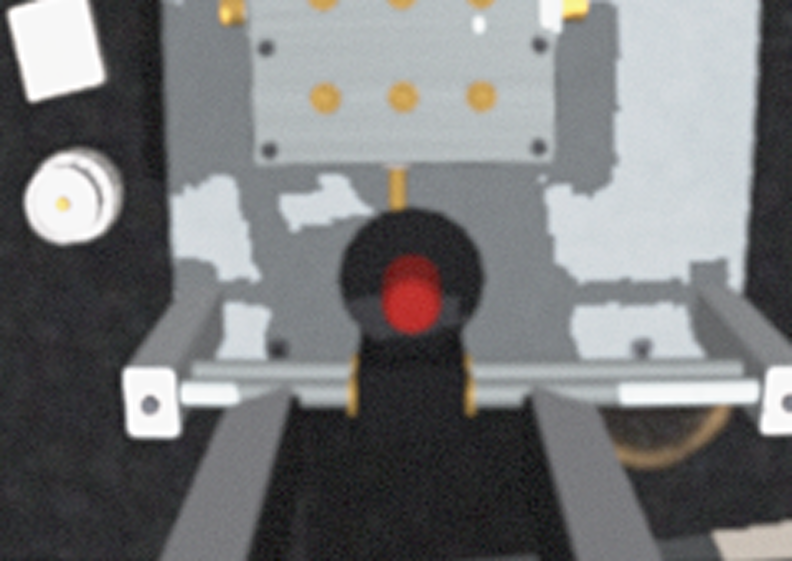

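View pics/scene7.png

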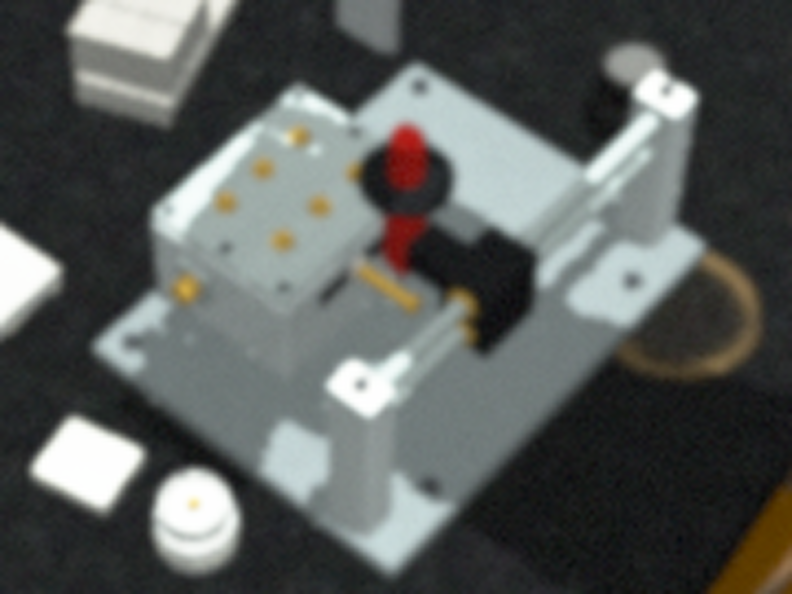

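The filter and bystanders are at the same pixels as in the first crop. Next I'll check how far down the knob stands and how far the filter moved.

Run:
```python
from station import camera
from h import *
s=camera("scene"); im=s["pixels"]
old=cv2.imread("pics/scene0.png")[:,:,::-1]
sc=lambda x,y:((x+.5)/4.4-.5+215,(y+.5)/4.4-.5+175)
n=np.array([np.cos(np.radians(-5.6)),np.sin(np.radians(-5.6)),0]);c0=np.array([.4784,.0685,0])
for nm,a,box in(("before",old,(310,175,345,205)),("after",im,(295,195,325,222))):
    x0,y0,x1,y1=box;b=a[y0:y1,x0:x1].astype(int);m=(b[...,0]>150)&(b[...,1]<60)&(b[...,2]<60)  # bright knob
    v,u=np.nonzero(m);v+=y0;u+=x0;top=v.min();uu=u[v<=top+3].mean()
    o,d=ray(s,uu,top+3.5);k=((c0+n*-.014)-o)@n/(d@n);print(nm,uu,top,(o+k*d).round(4))
g=lambda a:cv2.cvtColor(np.ascontiguousarray(a[195:262,245:300]),cv2.COLOR_RGB2GRAY).astype(np.float32)
print("filter px shift",cv2.phaseCorrelate(cv2.Laplacian(g(old),cv2.CV_32F),cv2.Laplacian(g(im),cv2.CV_32F)))
```

```text
before 325.56 184 [0.4617 0.0419 0.1515]
after 307.27777777777777 205 [0.4666 0.0911 0.1392]
filter px shift ((0.027427419103045025, -0.11877417203232454), 0.7550315472814771)
```

The knob height reading is unreliable because the gripper's shadow falls on it. I'll move the arm aside and measure again.

Request:
step_arm([
  [[-0.02,0.02,0,0,0,0],[-0.02,0.03,0,0,0,0],[0,0.03,0,0,0,0],[0,0.03,0,0,0,0],[0,0.03,0,0,0,0],[0,0.03,0,0,0,0],[0,0.03,0,0,0,0],[0,0.03,0,0,0,0],[0,0.03,0,0,0,0],[0,0.03,0,0,0,0],[0,0,0,0,0,0],[0,0,0,0,0,0]],
])

```text
time_s: 19.08
ee_pos: [0.4378, -0.1994, 0.259]
eef_rot: [-0.517, 1.57, 2.526]
force: [-0.7, -0.0, -0.5]
grip_width: 0.0399
```

Run:
```python
from station import camera,get_obs
from h import *
print(get_obs()["time_s"],get_obs()["ee_pos"])
s=camera("scene"); t=camera("top"); im=s["pixels"]
old=cv2.imread("pics/scene0.png")[:,:,::-1]
n=np.array([np.cos(np.radians(-5.6)),np.sin(np.radians(-5.6)),0]);c0=np.array([.4784,.0685,0])
for nm,a,box in(("before",old,(310,175,345,230)),("after",im,(295,190,325,245))):
    x0,y0,x1,y1=box;b=a[y0:y1,x0:x1].astype(int);w=np.clip(b[...,0]-(b[...,1]+b[...,2])/2-15,0,None)
    P=w.sum(1); print(nm,y0,P[:40].astype(int))
print()
def topc(a):
    b=a.astype(int);m=(b[...,0]>150)&(b[...,1]<60)&(b[...,2]<60);k=np.zeros_like(m);k[190:245,270:340]=m[190:245,270:340];v,u=np.nonzero(k);return u.mean(),v.mean(),len(u)
for nm,a in(("before",cv2.imread("pics/top0.png")[:,:,::-1]),("after",t["pixels"])): print(nm,topc(a))
u,v,_=topc(t["pixels"]);
for z in(.151,.1455,.139):print(z,onz(t,u,v,z))
for nm,a in(("scene8",im[175:310,215:395]),("top8",t["pixels"][165:285,215:385])):
    cv2.imwrite(f"pics/{nm}.png",cv2.resize(a,None,fx=4.4,fy=4.4,interpolation=cv2.INTER_CUBIC)[:,:,::-1])
```

```text
19.075 [ 0.43784712 -0.19938382  0.25903552]
before 175 [   0    0    0    0    0    0    0    0  150  587 1120 1472 1616 1605
 1451 1173  876  721  669  684  663  640  563  428  214   20    0    0
    0   12  263  553  687  671  635  609  543  457  383  337]
after 190 [   0    0    0    0    0    0    0    0    0    0    0    0  104  466
  894 1217 1384 1391 1296 1059  835  740  780  830  825  693  507  273
   48    0    0    0    0   60  352  595  661  650  586  499]

before (np.float64(316.2), np.float64(222.2), 25)
after (np.float64(290.03846153846155), np.float64(220.07692307692307), 26)
0.151 [0.46598443 0.08901884 0.151     ]
0.1455 [0.46633096 0.08875615 0.1455    ]
0.139 [0.46674049 0.08844571 0.139     ]
```

View pics/scene8.png

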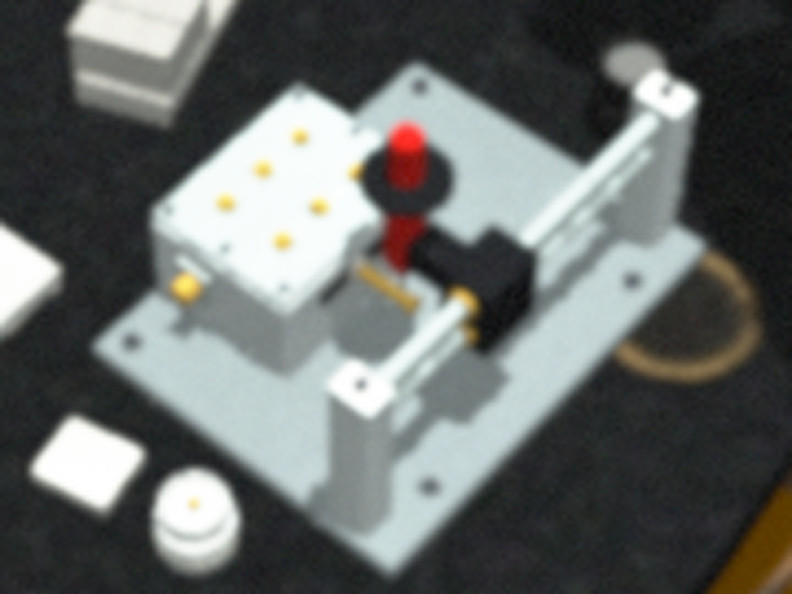

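View pics/top8.png

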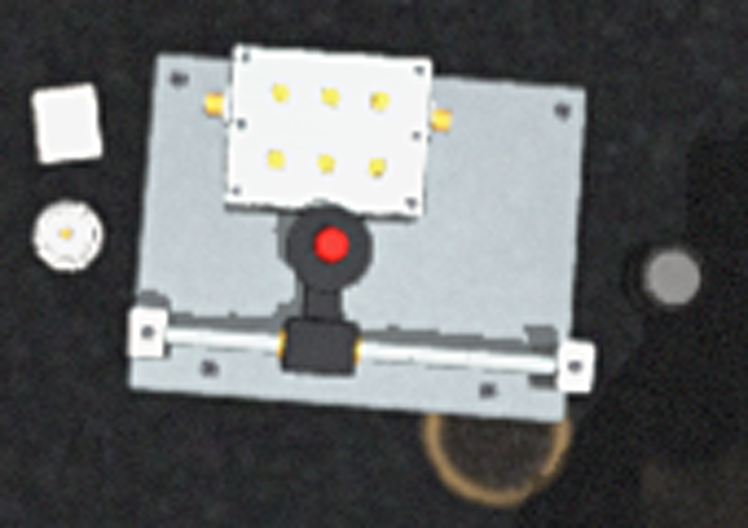

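Run:
```python
from station import camera
from h import *
s=camera("scene");E=s["extrinsics"]
def pr(p):
    q=E[:3,:3]@p+E[:3,3];return s["cx"]+s["fx"]*q[0]/-q[2], s["cy"]-s["fy"]*q[1]/-q[2]
b=pr(np.array([.4616,.0391,.151]))
for d in(0,.004,.0055,.007,.012):
    a=pr(np.array([.4664,.0888,.151-d]));print(d,np.round(np.array(a)-b,2))
```

```text
0 [-18.23  16.41]
0.004 [-18.28  17.95]
0.0055 [-18.3   18.53]
0.007 [-18.32  19.1 ]
0.012 [-18.38  21.01]
```

The knob moved down 19.0 px in the scene view. The prediction is 18.5 px for 5.5 mm pressed, 19.1 px for 7 mm, and 16.4 px if fully up. The hook is holding, so I'll hand in.

```bash
python3 -c "
from station import ticket
print(ticket.hand_in())"
```

```text
the job is handed in; nothing more can be done
None
```

The hook is left holding the brass post, and I handed the job in at about 19 s of the 64 s allowed. No verdict was reported.

**What I did:** I pressed the thumb flange about 12 mm down with the fingertips on either side of the knob. I then slid the probe about 50 mm along the rods until I felt the wire touch the post, with roughly 4 N of side force. After backing off about 0.6 mm, I let the plunger up at about 4 mm/s. The hook took the load at about 4.6 to 5 mm pressed, and then I withdrew the arm.

**Last checks:**
- **Hook:** there was no force on the tool at a height where a free plunger would still push with about 2.7 N. In the scene camera the knob's drop fits roughly 5.5 to 7 mm pressed.
- **Filter:** it shifted about 0.1 px in the scene camera, well under a millimetre.
- **Bystanders:** the load, loupe and gauge block look unmoved, judged by eye only.
- **Robot:** the arm is clear of everything.

**Disagreements:**
- **Bad reading:** an earlier knob height reading suggested about 12 mm pressed. The gripper's shadow had spoiled it, so I moved the arm aside and measured again.
- **Plunger depth:** the camera (5.5 to 7 mm) reads deeper than the arm did when the load came off (4.6 to 5 mm). Both are inside the allowed 3.5 to 7.5 mm.

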